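# Reset the bench gas valve: shut, two turns open, hand on the wheel

## Task

A solvent bottle has been left hard against the handwheel of the bench gas valve, where a hand cannot get round: stand it upright in the free end of the white spill tray, beside the bottle already there. Then take the wheel's revolving handle, close the valve clockwise all the way to its stop, and from the stop open it again exactly two full turns. Finish there with the handle still held in the gripper, and leave the other things where they are.

Things in the scene. Friction and masses are not known exactly. Their poses are not given: they have to be found in the camera images.
- valve: Fixed needle valve on the bench, flange 68 mm across. Origin on the bench under the vertical stem; z up, x along the outlet pipe, which bears a tilted dial gauge 118 mm from the stem (85 mm high) and ends 166 mm from it in a hose nozzle. On the stem a level three-spoked handwheel, 102 mm over its rim; shut, its rim's top is at 78 mm and the hub nut's at 84 mm.
- wheel (a joint): Wheel angle, rad: 0 = shut at a rigid stop, growing counter-clockwise seen from above (opening); 6.283 a turn; 0.4 to 1.2 turns open at the start, no other stop within 5 turns. The handle stands 45 mm from the stem, at this angle counter-clockwise from the valve's x axis. The stem is a screw: wheel and handle rise 1.5 mm per turn opened. Turns with about 2 N at the handle; stays where left.
- handle: Upright black revolving handle on the wheel's rim: a round rod 19 mm across, 46 mm long, free to spin on its spindle, so it can be gripped from above and led round a level circle of 45 mm radius about the stem without turning the wrist. Origin: middle of its lower end, 80.5 mm above the bench with the valve shut, 2.5 mm above the rim.
- bottle: Loose brown solvent bottle with a dark cap, 56 mm across and 118 mm tall (cap 40 mm across, the top 20 mm), 0.18 to 0.35 kg; it stands upright on the robot's side of the handwheel with its side 4 to 20 mm from the rim. Origin at the centre of its base.
- tray: Fixed white spill tray, 130 mm along its x and 200 mm along its y, rim 24 mm high, walls 4 mm, inner floor 4 mm above the bench. Origin under its centre. Its +y half is the free end; the other bottle stands in the -y half.
- tray_bottle: White solvent bottle with a cap, 62 mm across and 135 mm tall, standing loose in the -y half of the tray, about 50 mm from the tray's centre; to be left alone. Origin at the centre of its base.
- vial: Small brown capped vial, 27 mm across, 55 mm tall, loose on the bench behind the valve, to be left alone. Origin at its base.
- dropper: Brown dropper bottle, 33 mm across, 102 mm tall, loose on the bench behind the valve near the gauge, to be left alone. Origin at its base.
- dish: White covered round dish, 61 mm across, 12 mm high, loose on the bench behind the valve, right of its outlet pipe, to be left alone. Origin at its base.
Mind the look-alikes: they are no part of the job. What is shaped like the bottle but blue or red is not meant.

How it is judged:
By the outcome, as a careful person would: the job done as asked, in the order asked, and still so for the second after the job is handed in, while the arm keeps its last pose, push and grip.
It also fails if it takes over 64 s, if anything falls off the work surface, if the arm or the gripper's body presses on something with over 40 N, if the wrist force passes 120 N, or if a joint passes its speed limit or range.

## Robot

A 6-joint arm with a two-finger parallel gripper is mounted at the origin on the work surface; the furniture and walls round the work are solid. World frame = base frame: x ahead of the robot, y to its left, z up, the work surface at z = 0. Lengths are in m, angles in rad, forces in N, time in s.
With the tool pointing down it reaches from about 0.35 to 0.725 m from the base axis. Payload 4.3 kg.
Tool frame: the origin (TCP) lies on the centre line of the jaws, within the pads' length; the fingertips stand 22 mm ahead of it and the grasp point (between the pads) lies 3 mm ahead of it (arm.finger_overhang is the distance from the TCP to the fingertips, in m); z points along the fingers, y is the line along which they close (so a half turn about z gives the same grasp; the last joint's range is limited). The gripper opens to 85 mm and grips with 20 to 120 N. Pads are 22 mm wide; open, the fingers measure 114 mm over their backs; the gripper's body (76 mm by 85 mm) begins 54 mm behind the grasp point. The pads swing forward as they close: fully open they stand 13 mm farther back than shut.
Start: joints at [1.002, 0.377, 0.081, 1.274, 0, 1.46], TCP at [0.255, 0.516, 0.223] pointing down, gripper open.
Joint ranges: [-2.72, 2.72], [-0.84, 1.66], [-1.02, 1.22], [-1.77, 2.12], [-1.37, 1.28], [-3.14, 3.14]. Speed limits (rad/s): [2.57, 2.57, 3.14, 3.14, 3.14, 3.14].

## Interface

Orientations are given as a rotation vector (axis times angle).
In Python, from rig import arm, eyes, workorder gives the robot as it stands.
- The arm moves only by the shell command python3 -m pendant 'ROWS' [FORCE]. ROWS is JSON, a list that holds one entry, the list of rows, each a list of 7 numbers: the shift along the tool's x, y, z in mm, then the turn, a rotation vector about the tool's x, y, z in degrees, then the opening, from 0 (shut) to 1 (fully open). A call has 1 to 12 rows; each row is the pose to reach, as a shift and turn from the pose commanded when the call began, along the tool's axes at that moment; what a row does not reach only later rows make up. A row lasts 1/12 s, in which the tool goes at most 41.7 mm and 7.16 degrees, less where a joint would pass 70% of its speed; a pose out of reach is approached as far as the arm can. A call with a gripper value outside its range is refused whole. The fingers move at their own pace and stop on an object; FORCE is the grip in N (left out, the last holds). Time passes only in rows, so rows that repeat a pose let the fingers close. It gives the time, the measured TCP pose, the force, the opening and the grip force at its end, in the units of the state.
- arm.sense(): the state, without advancing time (a new reading comes with each control period).
- eyes.grab_frame(name): name is "scene" or "side" or "wrist"; returns (picture, depth): 400x640x3 uint8, red, green, blue; 400x640 float32, m along the optical axis (not along the pixel's ray), 0 where there is no reading.
- eyes.camera_params(name): a dict with "fx", "fy", "cx", "cy" (pixels), "rvec" (rotation vector, rad) and "tvec" (3), from world to camera coordinates, as OpenCV has them. Camera axes: x right, y down, z forward; pixel columns grow to the right and rows downward; lengths in m; the calibration is good to about 2 mm. The wrist camera is an equidistant fisheye: a pixel r from the principal point sees the ray r / f radians off the axis. A picture is of the moment at which its call begins: read the wrist's pose just before it. camera_params takes no time and is no camera call; for the wrist camera it gives the pose at the moment of the call.
- workorder.close_job(): hands the job in; it is judged then, once.
The state is a dict: "time_s": time; "joint_positions": joint angles; "dq": joint speeds; "joint_efforts": joint torques, N m; "ee_pos": TCP position; "tool_rot": TCP orientation; "wrist_force": force on the tool from outside, world axes, zero at the start; "wrist_torque": the same for the moment, N m; "finger_gap": opening from 0.0 (shut) to 1.0 (fully open); "grasp_force": force on a finger pad.
Only numpy, scipy, OpenCV 4.12 (cv2) and the standard library are available. Lean on these libraries where they do the work, as an engineer would, in place of code of your own. Each camera call takes 0.05 s, during which the arm holds its last target. There are 200 camera calls.

## Working session

There is one attempt and no reset: what is moved stays moved. The work goes in short steps, Python scripts to look and compute and a shell command to move; the robot and the scene stay as the last step left them, time stands still between calls to the robot, and variables do not carry over. Pictures are saved under pics/ and viewed, at most 10 in all, crops included, and the job is handed in when it is done.

```bash
ls; mkdir -p pics; python3 - <<'E'
from rig import arm,eyes
import cv2,numpy as np
s=arm.sense();print(s['ee_pos'],s['tool_rot'],s['finger_gap'],arm.finger_overhang)
for n in("scene","side"):
    im,d=eyes.grab_frame(n);cv2.imwrite(f"pics/{n}0.png",im[:,:,::-1]);np.savez(f"pics/{n}0.npz",im=im,d=d)
    print(n,eyes.camera_params(n))
E
```

```text
pics
[0.25430301 0.51498821 0.22225446] [-7.14202688e-01 -3.05864536e+00  2.99778111e-03] 1.0007633850802318 0.022
scene {'fx': 408.60971077240936, 'fy': 408.60971077240936, 'cx': 317.65279424670103, 'cy': 197.98509174017371, 'rvec': array([ 2.10012686, -0.99302238,  0.47949226]), 'tvec': array([-0.34099495,  0.31298362,  0.75169266])}
side {'fx': 387.37639579175146, 'fy': 387.37639579175146, 'cx': 324.10505617923184, 'cy': 199.02805403810464, 'rvec': array([ 1.04047146,  2.21986815, -1.1889733 ]), 'tvec': array([ 0.33412477, -0.14215247,  1.25536286])}
```

View pics/scene0.png

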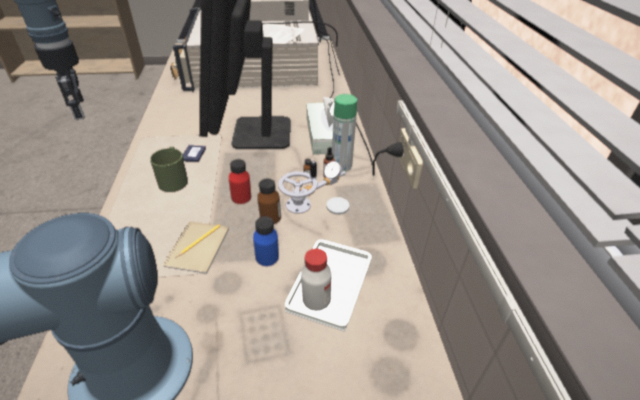

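View pics/side0.png

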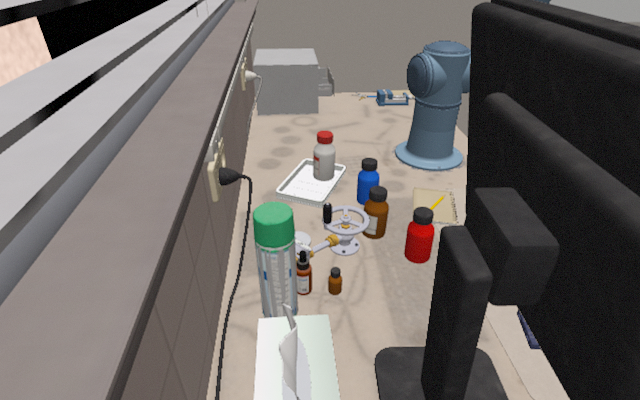

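The scene view shows the brown bottle at (268,200) between red (240,182) and blue (266,242), with the wheel at (297,185) and the tray at (330,283). In the side view, the handle is the black rod at (327,213), the bottle is at (376,212) and the gauge is at (302,243).

```bash
cat > h.py <<'E'
import numpy as np,cv2
from rig import eyes,arm
from scipy.spatial.transform import Rotation as R
def cam(n):
    p=eyes.camera_params(n);return p,R.from_rotvec(p['rvec']).as_matrix(),np.array(p['tvec'])
def cloud(n,d,c=None):
    p,Rm,t=c or cam(n);v,u=np.mgrid[:400,:640];a=(u-p['cx'])/p['fx'];b=(v-p['cy'])/p['fy']
    if n=='wrist':
        r=np.hypot(a,b)+1e-9;s=np.tan(r)/r;a,b=a*s,b*s
    P=np.dstack([a*d,b*d,d]);P=(P-t)@Rm;P[d<=0]=np.nan;return P
def proj(n,X):
    p,Rm,t=cam(n);c=Rm@np.array(X)+t;return p['fx']*c[0]/c[2]+p['cx'],p['fy']*c[1]/c[2]+p['cy']
def fitc(x,y):
    A=np.c_[2*x,2*y,np.ones(len(x))];s=np.linalg.lstsq(A,x*x+y*y,rcond=None)[0];return s[0],s[1],np.sqrt(s[2]+s[0]**2+s[1]**2)
E
python3 - <<'E'
from h import *
f={}
for n in("scene","side"):
    z=np.load(f"pics/{n}0.npz");f[n]=(z['im'],cloud(n,z['d']))
def box(n,u0,u1,v0,v1,zl,zh):
    P=f[n][1][v0:v1,u0:u1].reshape(-1,3);I=f[n][0][v0:v1,u0:u1].reshape(-1,3).astype(int)
    m=(P[:,2]>zl)&(P[:,2]<zh);return P[m],I[m]
for n,b in(("scene",(250,285,175,230)),("side",(360,392,185,240))):
    P,I=box(n,*b,.01,.09);m=(I[:,0]>I[:,2]+25)&(I.max(1)<140);Q=P[m]
    print('body',n,m.sum(),np.median(Q,0),fitc(Q[:,0],Q[:,1]))
    P,I=box(n,*b,.112,.13);print('captop',n,len(P),P.mean(0),P.min(0),P.max(0))
for n,b in(("scene",(272,325,165,215)),("side",(318,372,203,255))):
    P,I=box(n,*b,.070,.088);m=(I.min(1)>90);Q=P[m];print('wheel',n,len(Q),np.median(Q,0),Q.min(0),Q.max(0))
for n,b in(("scene",(272,325,155,205)),("side",(318,334,200,226))):
    P,I=box(n,*b,.085,.14);m=(I.max(1)<60);Q=P[m];print('handle',n,len(Q),Q.mean(0) if len(Q) else 0)
    if len(Q):print(Q.min(0),Q.max(0))
P,I=box("side",270,350,155,205,.018,.03);print('tray',len(P),P.min(0),P.max(0))
P,I=box("scene",280,375,235,330,.018,.03);m=I.min(1)>150;Q=P[m];print(cv2.minAreaRect((Q[:,:2]*1000).astype(np.float32)))
for n,b in(("scene",(295,340,250,310)),("side",(310,340,130,185))):
    P,I=box(n,*b,.03,.09);Q=P[I.min(1)>80];print('tb',fitc(Q[:,0],Q[:,1]))
for nm,b in(("gauge",(322,345,160,185)),):
    P,I=box("scene",*b,.05,.12);Q=P[I.min(1)>150];print(nm,len(Q),np.median(Q,0))
im=f["side"][0][190:300,280:420];cv2.imwrite("pics/c.png",cv2.resize(im[:,:,::-1],None,fx=4,fy=4,interpolation=2))
im=f["scene"][0][150:270,225:365];cv2.imwrite("pics/c2.png",cv2.resize(im[:,:,::-1],None,fx=4,fy=4,interpolation=2))
E
```

```text
body scene 494 [0.43770861 0.07107217 0.06375443] (np.float64(0.4745530575054402), np.float64(0.11421149902829367), np.float64(0.05614764728846847))
captop scene 363 [0.39182727 0.0344923  0.11710824] [ 0.33042177 -0.0229099   0.11204724] [0.46969575 0.10858894 0.12097927]
body side 510 [0.46672853 0.1090499  0.06999048] (np.float64(0.4634186977341024), np.float64(0.09725423216714349), np.float64(0.018085866272584707))
captop side 165 [0.45302803 0.092543   0.11682698] [0.4292117  0.0724541  0.11209452] [0.47051115 0.1112274  0.11921977]
wheel scene 559 [0.53312164 0.06089484 0.07769158] [0.46920161 0.01406968 0.07007713] [0.58564146 0.11579792 0.08630214]
wheel side 711 [0.53862705 0.07487528 0.07724105] [0.48848168 0.02215303 0.07012117] [0.58796246 0.11795204 0.08621024]
handle scene 79 [0.55268606 0.04850535 0.10867924]
[0.44944571 0.03862335 0.08687613] [0.57996612 0.07329259 0.12774899]
handle side 137 [0.58356964 0.05259468 0.10942697]
[0.57599801 0.04120996 0.08639514] [0.58778682 0.05912695 0.12948058]
tray 439 [ 0.26845227 -0.2535258   0.01802015] [ 0.49573386 -0.0679193   0.02939652]
((382.86065673828125, -162.92056274414062), (207.0796356201172, 136.56216430664062), 19.080446243286133)
tb (np.float64(0.3317963521079891), np.float64(-0.1643356365396189), np.float64(0.030567025211879272))
tb (np.float64(0.33011395475722216), np.float64(-0.16192282159381916), np.float64(0.02971048555392644))
gauge 213 [0.65337224 0.0400363  0.06703953]
```

View pics/c2.png

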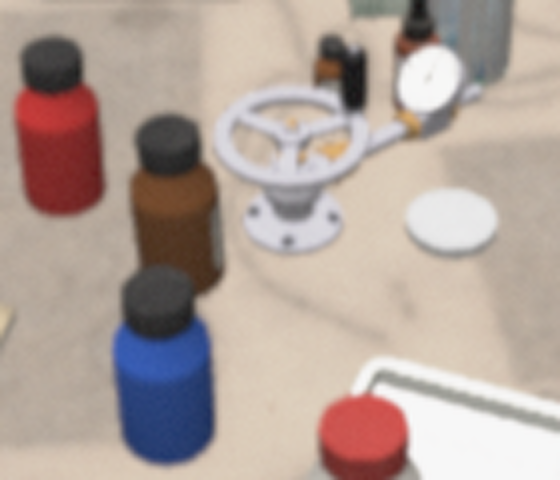

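View pics/c.png

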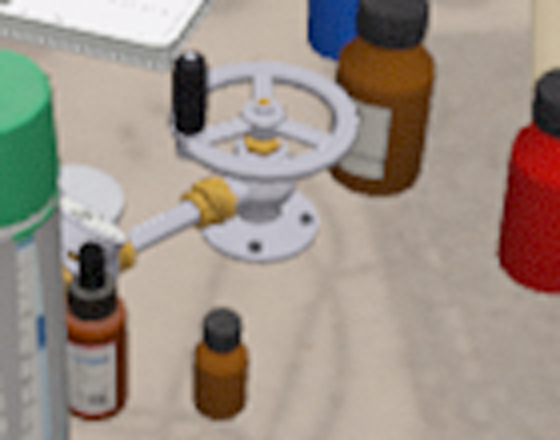

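The crops show the handle at the far right of the wheel in the scene view, with the gauge and outlet pipe beyond it. The bottle's near and lateral sides are free, so a jaw line tangential to the wheel will clear. Next I'll refine the fits.

```bash
python3 - <<'E'
from h import *
from scipy.optimize import least_squares
s=arm.sense();print('tool axes cols\n',R.from_rotvec(s['tool_rot']).as_matrix().round(3),s['joint_positions'])
f={}
for n in("scene","side"):
    z=np.load(f"pics/{n}0.npz");f[n]=(z['im'],cloud(n,z['d']))
def pts(n,c,r,zl,zh):
    P=f[n][1].reshape(-1,3);I=f[n][0].reshape(-1,3).astype(int)
    m=(np.hypot(P[:,0]-c[0],P[:,1]-c[1])<r)&(P[:,2]>zl)&(P[:,2]<zh);return P[m],I[m]
def fr(Q,r,x0):
    o=least_squares(lambda c:np.hypot(Q[:,0]-c[0],Q[:,1]-c[1])-r,x0,loss='soft_l1',f_scale=.002);return o.x.round(4),len(Q)
for n in f:
    P,I=pts(n,(.45,.092),.036,.02,.085);m=(I[:,0]>I[:,2]+15);print(n,'bottle',fr(P[m],.028,(.45,.092)))
    P,I=pts(n,(.45,.092),.03,.114,.122);print(' cap',P.mean(0),len(P))
    P,I=pts(n,(.536,.068),.062,.066,.086);Q=P[I.min(1)>90];q=Q[np.hypot(Q[:,0]-.536,Q[:,1]-.068)>.035]
    print(' wheel',fr(q,.0465,(.536,.068)),np.median(q[:,2]))
    P,I=pts(n,(.58,.053),.02,.09,.125);Q=P[I.max(1)<70];print(' handle',fr(Q,.0095,(.578,.05)));P,I=pts(n,(.58,.053),.02,.09,.15);print(np.percentile(P[:,2],98))
    P,I=pts(n,(.43,-.147),.2,.019,.028);Q=P[I.min(1)>140];Q=Q[np.hypot(Q[:,0]-.331,Q[:,1]+.163)>.04]
    print(' tray',len(Q),cv2.minAreaRect((Q[:,:2]*1000).astype(np.float32)))
    P=f[n][1].reshape(-1,3);I=f[n][0].reshape(-1,3).astype(int)
    w=(P[:,2]>.02)&(P[:,2]<.09)&(np.abs(P[:,0]-.5)<.4)&(np.abs(P[:,1])<.4)
    for nm,k in(('blue',w&(I[:,2]>I[:,0]+40)),('red',w&(I[:,0]>110)&(I[:,1]<40)),('green',(P[:,2]>.12)&(I[:,1]>I[:,0]+50)&(P[:,0]<1.2)&(P[:,2]<.4))):
        print(' ',nm,k.sum(),np.median(P[k],0))
E
```

```text
tool axes cols
 [[-0.897  0.443 -0.001]
 [ 0.443  0.897 -0.002]
 [ 0.    -0.002 -1.   ]] [ 1.00168329e+00  3.77986646e-01  7.97589199e-02  1.27443347e+00
 -1.16041244e-05  1.46053646e+00]
scene bottle (array([0.4544, 0.0894]), 438)
 cap [0.45059488 0.0874742  0.11752352] 141
 wheel (array([0.5354, 0.0637]), 419) 0.07791450202753354
 handle (array([0.5807, 0.0489]), 62)
0.12934181449157373
 tray 747 ((382.86065673828125, -162.92056274414062), (207.0796356201172, 136.56216430664062), 19.080446243286133)
  blue 581 [ 0.33335385 -0.01991245  0.06408125]
  red 72 [0.45501777 0.17974275 0.04317214]
  green 302 [0.74096189 0.07606392 0.22203977]
side bottle (array([0.4492, 0.0896]), 413)
 cap [0.45244145 0.09210459 0.11708147] 155
 wheel (array([0.5395, 0.0682]), 525) 0.07754516401943969
 handle (array([0.5767, 0.0493]), 112)
0.12864016144665052
 tray 314 ((382.4587097167969, -160.58468627929688), (206.0049285888672, 136.45004272460938), 18.581077575683594)
  blue 433 [0.37074611 0.00802388 0.06627962]
  red 732 [0.48096915 0.21700941 0.06250662]
  green 1631 [0.77204616 0.10061924 0.21705291]
```

```bash
python3 -m pendant '[[[-30,-24,0,0,0,-1,1],[-61,-49,0,0,0,-2,1],[-92,-74,0,0,0,-3,1],[-122,-98,0,0,0,-4,1],[-152,-122,0,0,0,-5,1],[-183,-147,0,0,0,-6,1],[-213,-171,0,0,0,-7,1],[-244,-196,0,0,0,-8,1],[-274,-220,0,0,0,-9,1],[-305,-245,5,0,0,-10,1],[-336,-270,10,0,0,-11,1],[-366,-294,20,0,0,-11,1]]]'; python3 -m pendant '[[[0,0,0,0,0,0,1],[0,0,0,0,0,0,1],[0,0,0,0,0,0,1]]]'
python3 - <<'E'
from h import *
s=arm.sense();print(s['ee_pos'],R.from_rotvec(s['tool_rot']).as_matrix().round(3),s['joint_positions'])
c=cam('wrist');im,d=eyes.grab_frame('wrist');cv2.imwrite('pics/w1.png',im[:,:,::-1]);np.savez('pics/w1.npz',im=im,d=d,R=c[1],t=c[2]);print(c[0])
P=cloud('wrist',d,c).reshape(-1,3);I=im.reshape(-1,3)
for z0,z1,cc,r in((.112,.123,(.452,.09),.03),):
    k=(np.hypot(P[:,0]-cc[0],P[:,1]-cc[1])<r)&(P[:,2]>z0)&(P[:,2]<z1);print('cap',k.sum(),P[k].mean(0) if k.sum() else 0,P[k].min(0),P[k].max(0))
E
```

```text
time_s: 1.1
ee_pos: [0.4535, 0.0879, 0.2036]
tool_rot: [0.417, 3.112, 0.001]
wrist_force: [0.3, 0.4, -0.3]
finger_gap: 1.002
grasp_force: 0.0
time_s: 1.35
ee_pos: [0.452, 0.09, 0.2029]
tool_rot: [-0.419, -3.112, -0.001]
wrist_force: [0.3, -0.7, 0.2]
finger_gap: 1.0
grasp_force: 0.0
[0.45197277 0.09001171 0.20286772] [[-0.964  0.264 -0.001]
 [ 0.264  0.964  0.001]
 [ 0.002  0.    -1.   ]] [ 5.83543045e-02  1.56464832e-01 -2.68094168e-01  1.14763968e+00
  6.23914198e-04  3.25834165e-01]
{'fx': 309.70691628693146, 'fy': 309.70691628693146, 'cx': 316.6042537294055, 'cy': 199.18675417774352, 'rvec': array([-2.2989136 , -1.75327027, -0.26482734]), 'tvec': array([-0.20690071, -0.42597075,  0.23854953])}
cap 1845 [0.44994049 0.08986726 0.11729889] [0.43056453 0.06974101 0.11208006] [0.47084014 0.10932517 0.1197343 ]
```

View pics/w1.png

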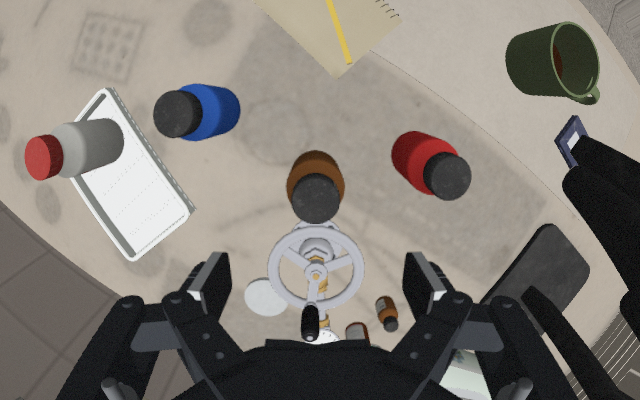

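Wrist view: the cap is centred at (316,198), the hub at (316,270) and the handle at (310,322). The fingers will straddle the bottle clear of the wheel. I'll descend and grip, and fit the wheel from this frame.

```bash
python3 -m pendant '[[[1,0,20,0,0,0,1],[1,0,40,0,0,0,1],[1,0,60,0,0,0,1],[1,0,80,0,0,0,1],[1,0,100,0,0,0,1],[1,0,115,0,0,0,1],[1,0,123,0,0,0,1],[1,0,123,0,0,0,1]]]'; python3 -m pendant '[[[0,0,0,0,0,0,0.5],[0,0,0,0,0,0,0.5],[0,0,0,0,0,0,0.5],[0,0,0,0,0,0,0.5],[0,0,0,0,0,0,0.5],[0,0,0,0,0,0,0.5]]]' 40
python3 - <<'E'
from h import *
z=np.load('pics/w1.npz');p=eyes.camera_params('wrist')
P=cloud('wrist',z['d'],(p,z['R'],z['t'])).reshape(-1,3);I=z['im'].reshape(-1,3).astype(int)
r=np.hypot(P[:,0]-.537,P[:,1]-.066)
k=(r<.06)&(r>.036)&(P[:,2]>.07)&(P[:,2]<.085)&(I.min(1)>90);Q=P[k];print('rim',k.sum(),fitc(Q[:,0],Q[:,1]),np.median(Q[:,2]))
k=(r<.01)&(P[:,2]>.083)&(P[:,2]<.095);print('nut',k.sum(),np.median(P[k],0))
k=(np.hypot(P[:,0]-.58,P[:,1]-.05)<.025)&(P[:,2]>.12)&(P[:,2]<.135);print('htop',k.sum(),P[k].mean(0),P[k].min(0),P[k].max(0))
k=(r>.055)&(r<.2)&(P[:,2]>.02)&(P[:,2]<.1)&(P[:,0]>.58)&(np.abs(P[:,1]-.04)<.04)&(I.min(1)>90);Q=P[k];print('gauge',k.sum(),np.median(Q,0))
E
```

```text
time_s: 2.07
ee_pos: [0.4497, 0.0913, 0.0789]
tool_rot: [-0.414, -3.111, 0.001]
wrist_force: [-0.5, -0.7, 0.5]
finger_gap: 1.003
grasp_force: 0.0
time_s: 2.57
ee_pos: [0.4521, 0.0901, 0.0807]
tool_rot: [0.418, 3.113, 0.0]
wrist_force: [-0.4, -0.2, 0.5]
finger_gap: 0.501
grasp_force: 0.0
rim 2868 (np.float64(0.5347950608080672), np.float64(0.0666651259733026), np.float64(0.04423567595674551)) 0.07842568940585015
nut 96 [0.53634507 0.06639397 0.08473821]
htop 232 [0.57541735 0.04950606 0.12597537] [0.56946369 0.04023997 0.12005313] [0.58464203 0.05728364 0.12983092]
gauge 483 [0.64167238 0.05134437 0.05377123]
```

```bash
python3 -m pendant '[[[0,0,0,0,0,0,0.2],[0,0,0,0,0,0,0.2],[0,0,0,0,0,0,0.2],[0,0,0,0,0,0,0.2]]]' 40
python3 - <<'E'
from h import *
im,d=eyes.grab_frame('side');cv2.imwrite('pics/s2.png',cv2.resize(im[130:300,280:480,::-1],None,fx=3,fy=3))
im,d=eyes.grab_frame('wrist');cv2.imwrite('pics/w2.png',im[:,:,::-1])
E
```

```text
time_s: 2.9
ee_pos: [0.452, 0.0899, 0.0808]
tool_rot: [0.418, 3.113, -0.001]
wrist_force: [-0.1, -0.4, 5.3]
finger_gap: 0.449
grasp_force: 39.9
```

View pics/s2.png

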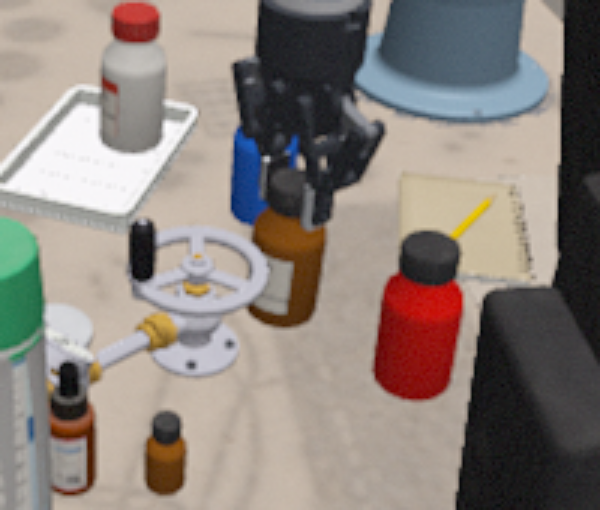

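The side crop shows the fingers closed at the bottle's top, with fingertips near the shoulder at (315,225). The bottle is upright and clear of the wheel. I'll check the finger heights and the bottle's pose from depth.

```bash
python3 - <<'E'
from h import *
s=arm.sense();print(s['ee_pos'],s['finger_gap'],s['grasp_force'],s['wrist_force'],s['wrist_torque'])
im,d=eyes.grab_frame('side');P=cloud('side',d);I=im.astype(int)
# fingers: dark pts near bottle, off-axis along closing dir
a=np.array([.264,.965]);c=np.array([.451,.09]);q=(P[...,:2]-c);y=q@a;x=q@np.array([.965,-.264])
g=(I.max(2)-I.min(2)<25)&(abs(x)<.02)&(P[...,2]>.03)&(P[...,2]<.2)
for lo,hi in((.015,.02),(.02,.025),(.025,.03),(.03,.035),(.035,.045),(.045,.06),(-.035,-.025),(-.06,-.035)):
    k=g&(y>lo)&(y<hi);print(lo,hi,k.sum(),np.percentile(P[k][:,2],[2,50,98]).round(3) if k.sum() else '')
k=(np.hypot(x,y)<.036)&(I[...,0]>I[...,2]+15)&(P[...,2]<.12);print('brown z',np.percentile(P[k][:,2],[1,99]),)
z=P[k];print([(round(h,3),round(float(np.ptp(y[k][(z[:,2]>h)&(z[:,2]<h+.01)])),4)) for h in np.arange(.0,.1,.01) if ((z[:,2]>h)&(z[:,2]<h+.01)).any()])
E
```

```text
[0.45203491 0.08985059 0.08081463] 0.45225613733119147 39.92361763137524 [-1.71556675 -0.58822626  6.43502752] [-0.27505943  0.30057306 -0.02152983]
0.015 0.02 75 [0.047 0.163 0.198]
0.02 0.025 135 [0.037 0.161 0.196]
0.025 0.03 147 [0.096 0.155 0.193]
0.03 0.035 117 [0.1   0.133 0.197]
0.035 0.045 61 [0.116 0.192 0.199]
0.045 0.06 176 [0.139 0.163 0.196]
-0.035 -0.025 45 [0.11  0.147 0.198]
-0.06 -0.035 197 [0.141 0.169 0.194]
brown z [-0.0014322  0.0998833]
[(np.float64(0.0), 0.0497), (np.float64(0.01), 0.0327), (np.float64(0.02), 0.0062), (np.float64(0.03), 0.0062), (np.float64(0.04), 0.008), (np.float64(0.05), 0.0081), (np.float64(0.06), 0.0474), (np.float64(0.07), 0.0511), (np.float64(0.08), 0.0463), (np.float64(0.09), 0.0456)]
```

View pics/w2.png

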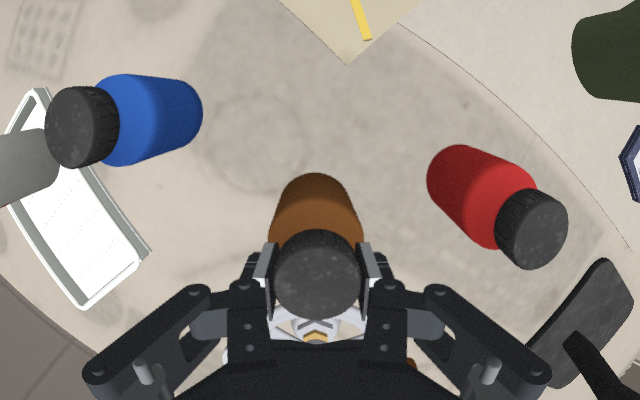

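The wrist view shows the pads at (270,270) and (365,270) gripping the dark cap. The 38 mm gap confirms a cap grip, which is centred and usable. I'll lift and check that it holds.

```bash
python3 -m pendant '[[[0,0,-3,0,0,0,0.2],[0,0,-8,0,0,0,0.2],[0,0,-18,0,0,0,0.2],[0,0,-32,0,0,0,0.2],[0,0,-46,0,0,0,0.2],[0,0,-60,0,0,0,0.2],[0,0,-60,0,0,0,0.2],[0,0,-60,0,0,0,0.2]]]' 60
python3 - <<'E'
from h import *
s=arm.sense();e=s['ee_pos'];print(e,s['finger_gap'],s['grasp_force'],s['wrist_force'])
for z in(.06,.096):print(proj('side',[.459,.119,z]))
for n in('side','scene'):
    im,d=eyes.grab_frame(n);P=cloud(n,d);I=im.astype(int)
    k=(np.hypot(P[...,0]-.452,P[...,1]-.09)<.036)&(I[...,0]>I[...,2]+15)&(P[...,2]<.2)&(P[...,2]>.02);Q=P[k];print('brown',len(Q),np.percentile(Q[:,2],[1,50,99]))
    for lo,hi in((.03,.09),(.09,.15)):
        q=Q[(Q[:,2]>lo)&(Q[:,2]<hi)];print(q.mean(0))
E
```

```text
time_s: 3.72
ee_pos: [0.4521, 0.0902, 0.1404]
tool_rot: [0.418, 3.113, 0.001]
wrist_force: [-0.5, -1.1, -4.2]
finger_gap: 0.448
grasp_force: 60.3
[0.45208378 0.09023584 0.14039706] 0.4483681753800741 60.29097292041115 [-0.46258219 -1.06964669 -4.21380481]
(np.float64(384.8306904030197), np.float64(218.08700814981117))
(np.float64(386.4383591477437), np.float64(204.70448228286617))
brown 707 [0.06193136 0.12625915 0.1821601 ]
[0.46810441 0.1058232  0.07320996]
[0.46605183 0.10371115 0.12759767]
brown 689 [0.061569   0.11236176 0.15324394]
[0.43821124 0.0731189  0.07515495]
[0.4380788  0.07580802 0.12266804]
```

```bash
python3 -m pendant '[[[-2,-10,0,0,0,0,0.2],[-6,-34,0,0,0,0,0.2],[-11,-64,0,0,0,0,0.2],[-16,-96,0,0,0,0,0.2],[-22,-128,0,0,0,0,0.2],[-27,-160,0,0,0,0,0.2],[-32,-192,0,0,0,0,0.2],[-36,-216,0,0,0,0,0.2],[-38,-229,0,0,0,0,0.2],[-39,-234,0,0,0,0,0.2],[-39,-234,0,0,0,0,0.2],[-39,-234,0,0,0,0,0.2]]]'
python3 - <<'E'
from h import *
s=arm.sense();e=s['ee_pos'];print(e,s['finger_gap'],s['grasp_force'],s['wrist_force'])
for n in('side','scene'):
    im,d=eyes.grab_frame(n);P=cloud(n,d);I=im.astype(int)
    k=(np.hypot(P[...,0]-e[0],P[...,1]-e[1])<.04)&(I[...,0]>I[...,2]+15)&(P[...,2]<.16)&(P[...,2]>.035);Q=P[k];print('brown',len(Q),np.percentile(Q[:,2],[1,50,99]))
    k=(np.hypot(P[...,0]-.428,P[...,1]+.147)<.2)&(P[...,2]>.019)&(P[...,2]<.029)&(I.min(2)>140);Q=P[k];Q=Q[np.hypot(Q[:,0]-.331,Q[:,1]+.163)>.04];print(cv2.minAreaRect((Q[:,:2]*1000).astype(np.float32)))
cv2.imwrite('pics/s3.png',cv2.resize(im[200:360,220:420,::-1],None,fx=3,fy=3))
E
```

```text
time_s: 4.82
ee_pos: [0.4269, -0.1454, 0.1396]
tool_rot: [-0.418, -3.112, -0.002]
wrist_force: [0.2, -0.1, -3.0]
finger_gap: 0.443
grasp_force: 60.9
[ 0.42690207 -0.14535153  0.13960066] 0.44330034593800494 60.92235128626271 [ 0.22398916 -0.10586428 -3.04978362]
brown 537 [0.06369098 0.12062238 0.15753634]
((378.84124755859375, -125.72640991210938), (184.58160400390625, 260.36395263671875), 49.45549392700195)
brown 848 [0.06329831 0.11504178 0.15788941]
((382.9576416015625, -162.9625701904297), (208.13540649414062, 135.8946533203125), 18.743701934814453)
```

View pics/s3.png

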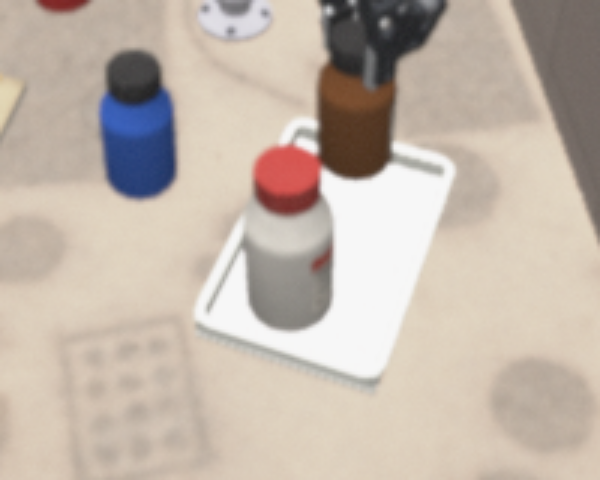

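The brown bottle hangs upright at (355,120) over the free end, clear of the white bottle. I'll lower it.

```bash
python3 -m pendant '[[[0,0,15,0,0,0,0.2],[0,0,30,0,0,0,0.2],[0,0,42,0,0,0,0.2],[0,0,49,0,0,0,0.2],[0,0,52,0,0,0,0.2],[0,0,54,0,0,0,0.2],[0,0,55.5,0,0,0,0.2],[0,0,56,0,0,0,0.2],[0,0,56,0,0,0,0.2]]]'
```

```text
time_s: 5.67
ee_pos: [0.4282, -0.1458, 0.085]
tool_rot: [0.417, 3.112, 0.0]
wrist_force: [-0.8, 1.3, 1.6]
finger_gap: 0.445
grasp_force: 61.3
```

```bash
python3 -m pendant '[[[0,0,0,0,0,0,0.5],[0,0,0,0,0,0,0.6],[0,0,0,0,0,0,0.8],[0,0,0,0,0,0,0.9],[0,0,-5,0,0,0,0.9],[0,0,-20,0,0,0,0.9],[0,0,-40,0,0,0,0.9],[0,0,-60,0,0,0,0.9],[0,0,-80,0,0,0,0.9],[0,0,-100,0,0,0,0.9],[0,0,-100,0,0,0,0.9],[0,0,-100,0,0,0,0.9]]]'
python3 - <<'E'
from h import *
s=arm.sense();e=s['ee_pos'];print(e,R.from_rotvec(s['tool_rot']).as_matrix().round(3),s['wrist_force'])
for n in('side','scene'):
    im,d=eyes.grab_frame(n);P=cloud(n,d);I=im.astype(int)
    k=(np.hypot(P[...,0]-.428,P[...,1]+.1465)<.04)&(P[...,2]>.115)&(P[...,2]<.128);Q=P[k];print('cap',len(Q),Q.mean(0),Q.min(0),Q.max(0))
    k=(np.hypot(P[...,0]-.428,P[...,1]+.1465)<.04)&(I[...,0]>I[...,2]+15)&(P[...,2]<.12)&(P[...,2]>.0);print('brown z',np.percentile(P[k][:,2],[1,99]))
    # fingers
    k=(np.hypot(P[...,0]-e[0],P[...,1]-e[1])<.06)&(P[...,2]>.135);z=P[k];i=np.argsort(z[:,2])[:12];print('finger low',z[i].mean(0),z[i][:,2].round(3))
E
```

```text
time_s: 6.67
ee_pos: [0.4287, -0.1464, 0.1855]
tool_rot: [0.417, 3.11, -0.002]
wrist_force: [0.6, -0.1, -0.4]
finger_gap: 0.901
grasp_force: 0.0
[ 0.4286859  -0.14644854  0.18553664] [[-0.965  0.264  0.003]
 [ 0.264  0.965 -0.001]
 [-0.003 -0.001 -1.   ]] [ 0.64574524 -0.08946573 -0.41899958]
cap 108 [ 0.42939425 -0.14125382  0.12042873] [ 0.40741232 -0.16340561  0.11508315] [ 0.44756231 -0.12446498  0.12341159]
brown z [0.00945592 0.11169274]
finger low [ 0.42806468 -0.14252573  0.20478153] [0.203 0.203 0.204 0.205 0.205 0.205 0.205 0.205 0.205 0.206 0.206 0.206]
cap 226 [ 0.42567566 -0.14788353  0.12107414] [ 0.4081602  -0.16641582  0.11503024] [ 0.44671434 -0.12657606  0.12510803]
brown z [0.00917132 0.10551038]
finger low [ 0.42870085 -0.13309467  0.20442023] [0.201 0.203 0.203 0.204 0.204 0.205 0.205 0.205 0.205 0.206 0.206 0.206]
```

The bottle stands upright in the tray at about (0.428, -0.146). Now move over the handle and look from near.

```bash
python3 -m pendant '[[[-8,19,0,0,0,0,0.8],[-20,50,0,0,0,0,0.7],[-33,82,0,0,0,0,0.6],[-46,114,0,0,0,0,0.6],[-59,146,0,0,0,0,0.6],[-72,178,0,0,0,0,0.6],[-83,205,0,0,0,0,0.6],[-90,222,0,0,0,0,0.6],[-92,227,0,0,0,0,0.6],[-92,227,10,0,0,0,0.6],[-92,227,15,0,0,0,0.6],[-92,227,15,0,0,0,0.6]]]'
python3 - <<'E'
from h import *
s=arm.sense();e=s['ee_pos'];print(e,s['finger_gap'])
c=cam('wrist');im,d=eyes.grab_frame('wrist');cv2.imwrite('pics/w3.png',im[:,:,::-1]);P=cloud('wrist',d,c).reshape(-1,3);I=im.reshape(-1,3).astype(int)
k=(np.hypot(P[:,0]-.577,P[:,1]-.049)<.025)&(P[:,2]>.122)&(P[:,2]<.135);Q=P[k];print('htop',k.sum(),Q.mean(0),Q.min(0),Q.max(0),cv2.minEnclosingCircle((Q[:,:2]*1000).astype(np.float32)))
r=np.hypot(P[:,0]-.537,P[:,1]-.066)
k=(r<.06)&(r>.036)&(P[:,2]>.07)&(P[:,2]<.083)&(I.min(1)>90);Q=P[k];print('rim',k.sum(),fitc(Q[:,0],Q[:,1]),cv2.minEnclosingCircle((Q[:,:2]*1000).astype(np.float32)))
k=(r<.012)&(P[:,2]>.082)&(P[:,2]<.095);print('nut',k.sum(),P[k].mean(0))
E
```

```text
time_s: 7.77
ee_pos: [0.5738, 0.0479, 0.1667]
tool_rot: [-0.419, -3.109, 0.001]
wrist_force: [-0.5, -0.9, -0.1]
finger_gap: 0.602
grasp_force: 0.0
[0.57377147 0.04791104 0.16665063] 0.6019473424090249
htop 494 [0.57721834 0.04911472 0.12686156] [0.56981019 0.04000987 0.12212617] [0.58637166 0.05756922 0.13004905] ((578.44970703125, 48.782691955566406), 8.875161170959473)
rim 5049 (np.float64(0.5365197591267521), np.float64(0.06609064181670651), np.float64(0.044071291896464436)) ((537.1314697265625, 66.1785659790039), 50.881282806396484)
nut 191 [0.53705718 0.06608283 0.0845852 ]
```

View pics/w3.png

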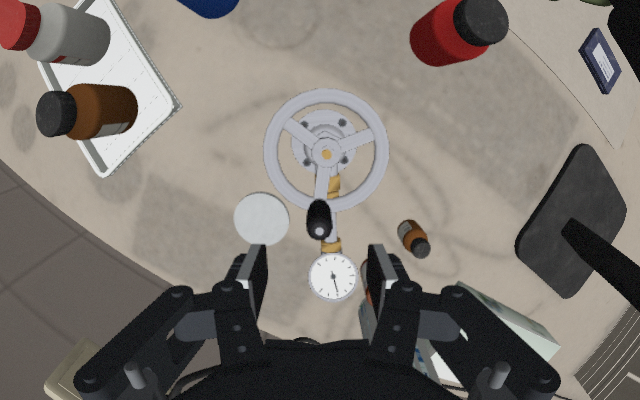

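Wrist view: the handle's top is at (319,235) midway between the fingers, the hub at (326,154) and the gauge at (332,276). I'll get the settled pose and the pipe direction.

```bash
python3 -m pendant '[[[0,0,0,0,0,0,0.6],[0,0,0,0,0,0,0.6]]]'; python3 - <<'E'
from h import *
s=arm.sense();e=s['ee_pos'];print(e)
c=cam('wrist');im,d=eyes.grab_frame('wrist');P=cloud('wrist',d,c).reshape(-1,3);I=im.reshape(-1,3).astype(int)
k=(np.hypot(P[:,0]-.65,P[:,1]-.04)<.04)&(P[:,2]>.06)&(P[:,2]<.1)&(I.min(1)>150);Q=P[k];print('gauge',k.sum(),Q.mean(0),np.median(Q,0),Q.min(0),Q.max(0))
k=(P[:,0]>.56)&(P[:,0]<.7)&(abs(P[:,1]-.05)<.04)&(I[:,0]>I[:,2]+60)&(I[:,0]>120)&(P[:,2]>.02);Q=P[k];
for lo in(.56,.58,.6,.62,.64):
    q=Q[(Q[:,0]>lo)&(Q[:,0]<lo+.02)];print(lo,len(q),q.mean(0) if len(q) else '')
k=(np.hypot(P[:,0]-e[0],P[:,1]-e[1])<.075)&(P[:,2]>.14)&(I.max(1)<140);z=P[k];i=np.argsort(z[:,2])[:30];print('fingers',z[i].mean(0),z[i,2].round(3)[::6])
E
```

```text
time_s: 7.98
ee_pos: [0.5758, 0.048, 0.1694]
tool_rot: [0.42, 3.113, -0.0]
wrist_force: [-0.2, 0.1, -0.6]
finger_gap: 0.602
grasp_force: 0.0
[0.57577193 0.04801458 0.16941181]
gauge 1489 [0.65622441 0.04160952 0.07033921] [0.65607226 0.04094488 0.07003683] [0.63981289 0.01894775 0.06000086] [0.67797304 0.06599303 0.08408377]
0.56 160 [0.57206136 0.06484104 0.04403829]
0.58 55 [0.58214608 0.06149467 0.04207774]
0.6 0 
0.62 162 [0.63354671 0.04657638 0.04309046]
0.64 0 
fingers [0.57519208 0.04517266 0.18163039] [0.18  0.181 0.182 0.182 0.182]
```

```bash
python3 -m pendant '[[[-2,1.5,15,0,0,0,0.6],[-2,1.5,35,0,0,0,0.6],[-2,1.5,55,0,0,0,0.6],[-2,1.5,70,0,0,0,0.6],[-2,1.5,80,0,0,0,0.6],[-2,1.5,86,0,0,0,0.6],[-2,1.5,86,0,0,0,0.6],[-2,1.5,86,0,0,0,0.6]]]'
python3 -m pendant '[[[0,0,0,0,0,0,0.4],[0,0,0,0,0,0,0.3],[0,0,0,0,0,0,0.2],[0,0,0,0,0,0,0.1],[0,0,0,0,0,0,0.1],[0,0,0,0,0,0,0.1],[0,0,0,0,0,0,0.1],[0,0,0,0,0,0,0.1]]]' 30
python3 - <<'E'
from h import *
s=arm.sense();print(s['ee_pos'],s['finger_gap'],s['grasp_force'],s['wrist_force'],s['wrist_torque'])
im,d=eyes.grab_frame('side');cv2.imwrite('pics/s4.png',cv2.resize(im[130:290,250:450,::-1],None,fx=3,fy=3))
E
```

```text
time_s: 8.7
ee_pos: [0.5788, 0.0497, 0.0838]
tool_rot: [0.418, 3.113, 0.0]
wrist_force: [-0.2, -0.7, -0.5]
finger_gap: 0.603
grasp_force: 0.0
time_s: 9.37
ee_pos: [0.5795, 0.0496, 0.084]
tool_rot: [0.418, 3.111, -0.0]
wrist_force: [1.0, -1.9, 4.7]
finger_gap: 0.203
grasp_force: 29.5
[0.57950321 0.04958058 0.08404962] 0.2032254868693181 29.45638223318383 [ 1.03357005 -1.94735155  4.70168375] [-0.28938654 -0.08063693 -0.01708915]
```

View pics/s4.png

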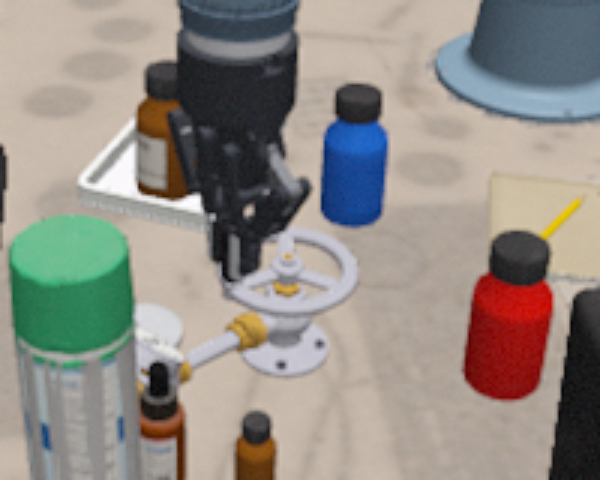

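The handle is gripped at (240,250), with the fingertips clear above the rim. Now compute the circle rows.

```bash
cat > rows.py <<'E'
import sys,numpy as np
a0,step,n=map(float,sys.argv[1:4]);r=45
X=np.array([-.965,.264]);Y=np.array([.264,.965]);f=lambda a:r*np.array([np.cos(np.radians(a)),np.sin(np.radians(a))])
print(','.join('[%g,%g,%g,0,0,0,0.1]'%(round((f(a0+step*i)-f(a0))@X,1),round((f(a0+step*i)-f(a0))@Y,1),round(-1.5*step*i/360,1)) for i in range(1,int(n)+1)))
E
python3 rows.py -21.5 -10 12;python3 rows.py -141.5 -10 12;python3 rows.py -261.5 -10 9
```

```text
[1.5,-7.7,0,0,0,0,0.1],[4.4,-15,0.1,0,0,0,0.1],[8.4,-21.7,0.1,0,0,0,0.1],[13.6,-27.6,0.2,0,0,0,0.1],[19.7,-32.5,0.2,0,0,0,0.1],[26.6,-36.3,0.2,0,0,0,0.1],[34,-38.9,0.3,0,0,0,0.1],[41.8,-40.1,0.3,0,0,0,0.1],[49.6,-39.9,0.4,0,0,0,0.1],[57.3,-38.4,0.4,0,0,0,0.1],[64.6,-35.5,0.5,0,0,0,0.1],[71.3,-31.5,0.5,0,0,0,0.1]
[5.9,5.2,0,0,0,0,0.1],[10.8,11.3,0.1,0,0,0,0.1],[14.6,18.2,0.1,0,0,0,0.1],[17.1,25.6,0.2,0,0,0,0.1],[18.3,33.3,0.2,0,0,0,0.1],[18.2,41.2,0.2,0,0,0,0.1],[16.6,48.9,0.3,0,0,0,0.1],[13.8,56.2,0.3,0,0,0,0.1],[9.7,62.9,0.4,0,0,0,0.1],[4.6,68.8,0.4,0,0,0,0.1],[-1.5,73.7,0.5,0,0,0,0.1],[-8.4,77.5,0.5,0,0,0,0.1]
[-7.4,2.5,0,0,0,0,0.1],[-15.2,3.7,0.1,0,0,0,0.1],[-23,3.6,0.1,0,0,0,0.1],[-30.7,2,0.2,0,0,0,0.1],[-38,-0.8,0.2,0,0,0,0.1],[-44.8,-4.9,0.2,0,0,0,0.1],[-50.7,-10,0.3,0,0,0,0.1],[-55.6,-16.1,0.3,0,0,0,0.1],[-59.4,-23,0.4,0,0,0,0.1]
```

```bash
python3 -m pendant '[[[1.5,-7.7,0,0,0,0,0.1],[4.4,-15,0.1,0,0,0,0.1],[8.4,-21.7,0.1,0,0,0,0.1],[13.6,-27.6,0.2,0,0,0,0.1],[19.7,-32.5,0.2,0,0,0,0.1],[26.6,-36.3,0.2,0,0,0,0.1],[34,-38.9,0.3,0,0,0,0.1],[41.8,-40.1,0.3,0,0,0,0.1],[49.6,-39.9,0.4,0,0,0,0.1],[57.3,-38.4,0.4,0,0,0,0.1],[64.6,-35.5,0.5,0,0,0,0.1],[71.3,-31.5,0.5,0,0,0,0.1]]]' 50; python3 - <<'E'
from h import *
im,d=eyes.grab_frame('side');P=cloud('side',d)
s=arm.sense();print(s['ee_pos'],s['finger_gap'],s['grasp_force'],s['wrist_force'])
cv2.imwrite('pics/s5.png',cv2.resize(im[130:290,250:450,::-1],None,fx=3,fy=3))
E
```

```text
time_s: 10.42
ee_pos: [0.5018, 0.0372, 0.0836]
tool_rot: [0.419, 3.111, -0.003]
wrist_force: [0.9, -1.0, 7.7]
finger_gap: 0.199
grasp_force: 49.0
[0.50066109 0.03863856 0.08346527] 0.20237291535647614 49.08443299122155 [-0.419216   -0.82777206  8.63689294]
```

View pics/s5.png

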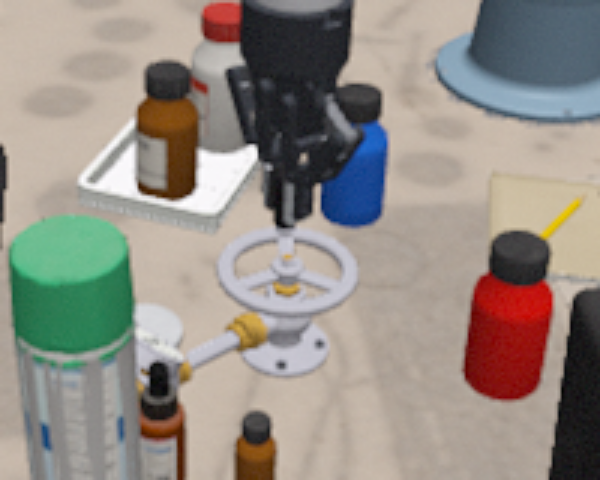

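The handle moved round with the wheel to (290,205) with low forces. I've now viewed 11 pictures, one over the limit of 10, so from here I'll check by numbers only.

```bash
python3 -m pendant '[[[5.9,5.2,0,0,0,0,0.1],[10.8,11.3,0.1,0,0,0,0.1],[14.6,18.2,0.1,0,0,0,0.1],[17.1,25.6,0.2,0,0,0,0.1],[18.3,33.3,0.2,0,0,0,0.1],[18.2,41.2,0.2,0,0,0,0.1],[16.6,48.9,0.3,0,0,0,0.1],[13.8,56.2,0.3,0,0,0,0.1],[9.7,62.9,0.4,0,0,0,0.1],[4.6,68.8,0.4,0,0,0,0.1],[-1.5,73.7,0.5,0,0,0,0.1],[-8.4,77.5,0.5,0,0,0,0.1]]]'
python3 -m pendant '[[[-7.4,2.5,0,0,0,0,0.1],[-15.2,3.7,0.1,0,0,0,0.1],[-23,3.6,0.1,0,0,0,0.1],[-30.7,2,0.2,0,0,0,0.1],[-38,-0.8,0.2,0,0,0,0.1],[-44.8,-4.9,0.2,0,0,0,0.1],[-50.7,-10,0.3,0,0,0,0.1],[-55.6,-16.1,0.3,0,0,0,0.1],[-55.6,-16.1,0.3,0,0,0,0.1],[-55.6,-16.1,0.3,0,0,0,0.1]]]'; python3 rows.py 18.5 -4 11
```

```text
time_s: 11.47
ee_pos: [0.5296, 0.1103, 0.0828]
tool_rot: [-0.418, -3.114, 0.003]
wrist_force: [-3.1, -1.5, 9.4]
finger_gap: 0.201
grasp_force: 49.4
time_s: 12.3
ee_pos: [0.58, 0.08, 0.0827]
tool_rot: [0.419, 3.112, -0.0]
wrist_force: [1.5, -1.1, 6.2]
finger_gap: 0.201
grasp_force: 49.0
[-1.7,-2.7,0,0,0,0,0.1],[-3.1,-5.5,0,0,0,0,0.1],[-4.4,-8.3,0.1,0,0,0,0.1],[-5.5,-11.3,0.1,0,0,0,0.1],[-6.3,-14.3,0.1,0,0,0,0.1],[-7,-17.4,0.1,0,0,0,0.1],[-7.4,-20.5,0.1,0,0,0,0.1],[-7.6,-23.6,0.1,0,0,0,0.1],[-7.6,-26.8,0.1,0,0,0,0.1],[-7.3,-29.9,0.2,0,0,0,0.1],[-6.9,-33,0.2,0,0,0,0.1]
```

```bash
python3 -m pendant '[[[-1.7,-2.7,0,0,0,0,0.1],[-3.1,-5.5,0,0,0,0,0.1],[-4.4,-8.3,0.1,0,0,0,0.1],[-5.5,-11.3,0.1,0,0,0,0.1],[-6.3,-14.3,0.1,0,0,0,0.1],[-7,-17.4,0.1,0,0,0,0.1],[-7,-17.4,0.1,0,0,0,0.1],[-7,-17.4,0.1,0,0,0,0.1]]]'
for i in 1; do python3 -m pendant '[[[-0.2,-1.5,0,0,0,0,0.1],[-0.2,-1.5,0,0,0,0,0.1],[-0.2,-1.5,0,0,0,0,0.1]]]'; done
python3 -m pendant '[[[-0.2,-1.5,0,0,0,0,0.1],[-0.2,-1.5,0,0,0,0,0.1],[-0.2,-1.5,0,0,0,0,0.1]]]'
python3 -m pendant '[[[0,-1.5,0,0,0,0,0.1],[0,-1.5,0,0,0,0,0.1],[0,-1.5,0,0,0,0,0.1]]]'
```

```text
time_s: 12.97
ee_pos: [0.5822, 0.0621, 0.0826]
tool_rot: [0.418, 3.112, 0.002]
wrist_force: [1.3, 0.6, 5.9]
finger_gap: 0.203
grasp_force: 48.9
time_s: 13.22
ee_pos: [0.5821, 0.0609, 0.0826]
tool_rot: [0.417, 3.112, 0.002]
wrist_force: [1.6, 0.7, 6.4]
finger_gap: 0.202
grasp_force: 48.9
time_s: 13.47
ee_pos: [0.5819, 0.0594, 0.0827]
tool_rot: [0.417, 3.112, 0.003]
wrist_force: [0.9, 1.3, 7.0]
finger_gap: 0.198
grasp_force: 48.9
time_s: 13.72
ee_pos: [0.5817, 0.0579, 0.0827]
tool_rot: [0.417, 3.111, 0.003]
wrist_force: [1.6, 1.3, 6.2]
finger_gap: 0.201
grasp_force: 48.8
```

```bash
for i in 1; do python3 -m pendant '[[[0,-1,0,0,0,0,0.1],[0,-1,0,0,0,0,0.1],[0,-1,0,0,0,0,0.1]]]'
python3 -m pendant '[[[0,-1,0,0,0,0,0.1],[0,-1,0,0,0,0,0.1],[0,-1,0,0,0,0,0.1]]]'
python3 -m pendant '[[[0,-1,0,0,0,0,0.1],[0,-1,0,0,0,0,0.1],[0,-1,0,0,0,0,0.1]]]'; done | grep -E 'ee_pos|wrist'
```

```text
ee_pos: [0.5815, 0.057, 0.0827]
wrist_force: [2.7, 1.3, 5.6]
ee_pos: [0.5814, 0.0562, 0.0828]
wrist_force: [2.0, 2.3, 5.4]
ee_pos: [0.5813, 0.056, 0.0827]
wrist_force: [3.4, 3.3, 5.8]
```

```bash
for i in 1; do python3 -m pendant '[[[0,-1,0,0,0,0,0.1],[0,-1,0,0,0,0,0.1],[0,-1,0,0,0,0,0.1]]]'
python3 -m pendant '[[[0,-2,0,0,0,0,0.1],[0,-2,0,0,0,0,0.1],[0,-2,0,0,0,0,0.1]]]'
python3 -m pendant '[[[0,-2,0,0,0,0,0.1],[0,-2,0,0,0,0,0.1],[0,-2,0,0,0,0,0.1]]]'; done | grep -E 'ee_pos|wrist'
```

```text
ee_pos: [0.5812, 0.0557, 0.0828]
wrist_force: [3.9, 5.6, 4.0]
ee_pos: [0.581, 0.0552, 0.0828]
wrist_force: [3.9, 7.6, 3.8]
ee_pos: [0.5809, 0.0546, 0.0829]
wrist_force: [5.2, 12.2, 3.1]
```

The stop is reached at about -12.8° (TCP y ≈ 0.0562), with force rising to 12 N against it. Relax the push first.

```bash
python3 -m pendant '[[[0,3,0,0,0,0,0.1],[0,6,0,0,0,0,0.1],[0,6,0,0,0,0,0.1],[0,6,0,0,0,0,0.1]]]'; python3 rows.py -12.8 10 12; python3 rows.py 107.2 10 12; python3 rows.py 227.2 10 12
```

```text
time_s: 15.55
ee_pos: [0.5814, 0.0563, 0.0827]
tool_rot: [0.416, 3.111, 0.003]
wrist_force: [2.5, 2.6, 5.8]
finger_gap: 0.199
grasp_force: 49.3
[1,7.8,-0,0,0,0,0.1],[3.4,15.3,-0.1,0,0,0,0.1],[7,22.2,-0.1,0,0,0,0.1],[11.8,28.5,-0.2,0,0,0,0.1],[17.6,33.8,-0.2,0,0,0,0.1],[24.2,38,-0.2,0,0,0,0.1],[31.4,41,-0.3,0,0,0,0.1],[39.1,42.7,-0.3,0,0,0,0.1],[46.9,43,-0.4,0,0,0,0.1],[54.7,42,-0.4,0,0,0,0.1],[62.2,39.6,-0.5,0,0,0,0.1],[69.2,36,-0.5,0,0,0,0.1]
[6.2,-4.8,-0,0,0,0,0.1],[11.5,-10.6,-0.1,0,0,0,0.1],[15.7,-17.2,-0.1,0,0,0,0.1],[18.7,-24.4,-0.2,0,0,0,0.1],[20.4,-32.1,-0.2,0,0,0,0.1],[20.8,-39.9,-0.2,0,0,0,0.1],[19.8,-47.7,-0.3,0,0,0,0.1],[17.4,-55.2,-0.3,0,0,0,0.1],[13.8,-62.2,-0.4,0,0,0,0.1],[9,-68.4,-0.4,0,0,0,0.1],[3.2,-73.7,-0.5,0,0,0,0.1],[-3.4,-77.9,-0.5,0,0,0,0.1]
[-7.3,-3,-0,0,0,0,0.1],[-14.9,-4.7,-0.1,0,0,0,0.1],[-22.8,-5,-0.1,0,0,0,0.1],[-30.5,-4,-0.2,0,0,0,0.1],[-38,-1.7,-0.2,0,0,0,0.1],[-45,2,-0.2,0,0,0,0.1],[-51.2,6.7,-0.3,0,0,0,0.1],[-56.5,12.5,-0.3,0,0,0,0.1],[-60.7,19.1,-0.4,0,0,0,0.1],[-63.7,26.4,-0.4,0,0,0,0.1],[-65.4,34.1,-0.5,0,0,0,0.1],[-65.8,41.9,-0.5,0,0,0,0.1]
```

```bash
python3 -m pendant '[[[1,7.8,0,0,0,0,0.1],[3.4,15.3,-0.1,0,0,0,0.1],[7,22.2,-0.1,0,0,0,0.1],[11.8,28.5,-0.2,0,0,0,0.1],[17.6,33.8,-0.2,0,0,0,0.1],[24.2,38,-0.2,0,0,0,0.1],[31.4,41,-0.3,0,0,0,0.1],[39.1,42.7,-0.3,0,0,0,0.1],[46.9,43,-0.4,0,0,0,0.1],[54.7,42,-0.4,0,0,0,0.1],[62.2,39.6,-0.5,0,0,0,0.1],[69.2,36,-0.5,0,0,0,0.1]]]'
python3 -m pendant '[[[6.2,-4.8,0,0,0,0,0.1],[11.5,-10.6,-0.1,0,0,0,0.1],[15.7,-17.2,-0.1,0,0,0,0.1],[18.7,-24.4,-0.2,0,0,0,0.1],[20.4,-32.1,-0.2,0,0,0,0.1],[20.8,-39.9,-0.2,0,0,0,0.1],[19.8,-47.7,-0.3,0,0,0,0.1],[17.4,-55.2,-0.3,0,0,0,0.1],[13.8,-62.2,-0.4,0,0,0,0.1],[9,-68.4,-0.4,0,0,0,0.1],[3.2,-73.7,-0.5,0,0,0,0.1],[-3.4,-77.9,-0.5,0,0,0,0.1]]]'
python3 -m pendant '[[[-7.3,-3,0,0,0,0,0.1],[-14.9,-4.7,-0.1,0,0,0,0.1],[-22.8,-5,-0.1,0,0,0,0.1],[-30.5,-4,-0.2,0,0,0,0.1],[-38,-1.7,-0.2,0,0,0,0.1],[-45,2,-0.2,0,0,0,0.1],[-51.2,6.7,-0.3,0,0,0,0.1],[-56.5,12.5,-0.3,0,0,0,0.1],[-60.7,19.1,-0.4,0,0,0,0.1],[-63.7,26.4,-0.4,0,0,0,0.1],[-65.4,34.1,-0.5,0,0,0,0.1],[-65.8,41.9,-0.5,0,0,0,0.1]]]'
```

```text
time_s: 16.55
ee_pos: [0.5239, 0.1088, 0.0832]
tool_rot: [0.417, 3.111, 0.001]
wrist_force: [2.6, -0.3, 5.2]
finger_gap: 0.199
grasp_force: 49.3
time_s: 17.55
ee_pos: [0.5054, 0.033, 0.0834]
tool_rot: [0.417, 3.114, 0.004]
wrist_force: [-0.6, 3.2, 8.5]
finger_gap: 0.196
grasp_force: 49.7
time_s: 18.55
ee_pos: [0.581, 0.0546, 0.0841]
tool_rot: [0.419, 3.112, -0.003]
wrist_force: [0.1, -2.6, 6.1]
finger_gap: 0.203
grasp_force: 49.4
```

```bash
python3 -m pendant '[[[1,7.8,0,0,0,0,0.1],[3.4,15.3,-0.1,0,0,0,0.1],[7,22.2,-0.1,0,0,0,0.1],[11.8,28.5,-0.2,0,0,0,0.1],[17.6,33.8,-0.2,0,0,0,0.1],[24.2,38,-0.2,0,0,0,0.1],[31.4,41,-0.3,0,0,0,0.1],[39.1,42.7,-0.3,0,0,0,0.1],[46.9,43,-0.4,0,0,0,0.1],[54.7,42,-0.4,0,0,0,0.1],[62.2,39.6,-0.5,0,0,0,0.1],[69.2,36,-0.5,0,0,0,0.1]]]'
python3 -m pendant '[[[6.2,-4.8,0,0,0,0,0.1],[11.5,-10.6,-0.1,0,0,0,0.1],[15.7,-17.2,-0.1,0,0,0,0.1],[18.7,-24.4,-0.2,0,0,0,0.1],[20.4,-32.1,-0.2,0,0,0,0.1],[20.8,-39.9,-0.2,0,0,0,0.1],[19.8,-47.7,-0.3,0,0,0,0.1],[17.4,-55.2,-0.3,0,0,0,0.1],[13.8,-62.2,-0.4,0,0,0,0.1],[9,-68.4,-0.4,0,0,0,0.1],[3.2,-73.7,-0.5,0,0,0,0.1],[-3.4,-77.9,-0.5,0,0,0,0.1]]]'
python3 -m pendant '[[[-7.3,-3,0,0,0,0,0.1],[-14.9,-4.7,-0.1,0,0,0,0.1],[-22.8,-5,-0.1,0,0,0,0.1],[-30.5,-4,-0.2,0,0,0,0.1],[-38,-1.7,-0.2,0,0,0,0.1],[-45,2,-0.2,0,0,0,0.1],[-51.2,6.7,-0.3,0,0,0,0.1],[-56.5,12.5,-0.3,0,0,0,0.1],[-60.7,19.1,-0.4,0,0,0,0.1],[-63.7,26.4,-0.4,0,0,0,0.1],[-63.7,26.4,-0.4,0,0,0,0.1],[-63.7,26.4,-0.4,0,0,0,0.1]]]'
python3 -m pendant '[[[-1,3.9,0,0,0,0,0.1],[-1.7,7.7,-0.1,0,0,0,0.1],[-2,11.5,-0.1,0,0,0,0.1],[-2.1,14.5,-0.1,0,0,0,0.1],[-2.1,14.5,-0.1,0,0,0,0.1],[-2.1,14.5,-0.1,0,0,0,0.1]]]'
```

```text
time_s: 19.55
ee_pos: [0.5239, 0.1088, 0.0847]
tool_rot: [0.417, 3.111, 0.001]
wrist_force: [3.0, -0.1, 5.2]
finger_gap: 0.2
grasp_force: 49.3
time_s: 20.55
ee_pos: [0.5055, 0.033, 0.0849]
tool_rot: [0.418, 3.114, 0.004]
wrist_force: [-1.0, 3.4, 9.5]
finger_gap: 0.199
grasp_force: 49.7
time_s: 21.55
ee_pos: [0.5753, 0.0412, 0.0856]
tool_rot: [0.417, 3.111, 0.0]
wrist_force: [1.7, -0.7, 6.2]
finger_gap: 0.2
grasp_force: 49.4
time_s: 22.05
ee_pos: [0.5809, 0.0542, 0.0857]
tool_rot: [0.418, 3.111, -0.001]
wrist_force: [0.8, -1.7, 6.0]
finger_gap: 0.198
grasp_force: 49.3
```

```bash
python3 -m pendant '[[[0,1.3,0,0,0,0,0.1],[0,2.5,0,0,0,0,0.1],[0,2.5,0,0,0,0,0.1],[0,2.5,0,0,0,0,0.1],[0,2.5,0,0,0,0,0.1]]]'
```

```text
time_s: 22.47
ee_pos: [0.5814, 0.0562, 0.0856]
tool_rot: [0.418, 3.111, -0.002]
wrist_force: [1.3, -1.2, 6.5]
finger_gap: 0.196
grasp_force: 49.4
```

```bash
python3 -m pendant '[[[0,0.6,0,0,0,0,0.1],[0,0.6,0,0,0,0,0.1],[0,0.6,0,0,0,0,0.1],[0,0.6,0,0,0,0,0.1]]]'
python3 - <<'E'
from h import *
for n in('scene','side'):
    im,d=eyes.grab_frame(n);P=cloud(n,d);I=im.astype(int)
    def st(c,r,z0,z1,m=None):
        k=(np.hypot(P[...,0]-c[0],P[...,1]-c[1])<r)&(P[...,2]>z0)&(P[...,2]<z1)
        if m is not None:k&=m
        return k.sum(),np.median(P[k],0).round(4) if k.sum() else None
    r=np.hypot(P[...,0]-.537,P[...,1]-.066);k=(r>.042)&(r<.05)&(P[...,0]<.55)&(P[...,2]>.06)&(P[...,2]<.1)&(I.min(2)>90)
    print(n,'cap',st((.428,-.146),.03,.115,.13),'tb cap',st((.331,-.163),.03,.13,.145),'rim z',k.sum(),np.median(P[k][:,2]))
    o=np.load(f'pics/{n}0.npz')['im'].astype(int);print(' changed px around vial/dropper/dish:',{k:int((abs(o-I).max(2)[v0:v1,u0:u1]>60).sum()) for k,(u0,u1,v0,v1) in (dict(dish=(326,350,197,215),blue=(252,280,220,266)) if n=='scene' else dict(vial=(326,344,266,296),dropper=(295,313,262,296),red=(404,436,206,264))).items()})
print(arm.sense()['ee_pos'],arm.sense()['wrist_force'])
E
```

```text
time_s: 22.8
ee_pos: [0.5815, 0.0567, 0.0856]
tool_rot: [0.418, 3.111, -0.002]
wrist_force: [0.3, -2.3, 7.0]
finger_gap: 0.198
grasp_force: 49.4
scene cap (np.int64(229), array([ 0.4253, -0.1483,  0.1217])) tb cap (np.int64(363), array([ 0.3285, -0.164 ,  0.1388])) rim z 191 0.0792751880857077
 changed px around vial/dropper/dish: {'dish': 0, 'blue': 23}
side cap (np.int64(103), array([ 0.4318, -0.1427,  0.1209])) tb cap (np.int64(0), None) rim z 112 0.08028513108774493
 changed px around vial/dropper/dish: {'vial': 0, 'dropper': 0, 'red': 0}
[0.5814834  0.05670951 0.0856459 ] [ 0.8860994  -2.15544269  6.19792077]
```

Everything checks out: the TCP is back at the stop angle after two turns, the grip is holding, and the other objects are undisturbed.

```bash
python3 -c "from rig import workorder;print(workorder.close_job())"
```

```text
the job is handed in; nothing more can be done
None
```

The bottle stands upright in the free end of the tray, and the valve was closed to its stop, then opened two full turns by the measured arm position, with the handle still gripped; the job is handed in at about 23 s, but I viewed 11 pictures, one over the limit of 10.

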